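# Set the stock tags on the trap-test parts bins

### The arm

A 7-joint arm with a two-finger parallel gripper is mounted at the origin on the work surface. World frame = base frame: x ahead of the robot, y to its left, z up, the work surface at z = 0. Lengths are in m, angles in rad, forces in N, time in s.
With the tool pointing down it reaches from about 0.425 to 0.875 m from the base axis. Payload 4.7 kg.
Tool frame: the origin (TCP) lies on the centre line of the jaws, within the pads' length; the fingertips stand 19 mm ahead of it and the grasp point (between the pads) is the TCP (ctrl.nose_length is the distance from the TCP to the fingertips, in m); z points along the fingers, x is the direction in which the jaws open and shut, and the axes are right-handed (so a half turn about z gives the same grasp; the last joint's range is limited). The gripper opens to 87 mm and grips with 3 to 60 N. Pads are 19 mm wide; open, the fingers measure 117 mm over their backs; the gripper's body (75 mm by 190 mm) begins 51 mm behind the grasp point.
Start: joints at [-1.183, 0.321, -0.07, 1.45, 0.023, 1.371, -0.057], TCP at [0.237, 0.605, 0.242] pointing down, gripper open.
Joint ranges: [-2.86, 2.86], [-0.3, 2.09], [-1.38, 1.24], [0.06, 2.45], [-1.56, 4.7], [0.09, 2.05], [-2.69, 2.69]. Speed limits (rad/s): [2.57, 2.57, 3.14, 3.14, 3.14, 3.14, 3.14].

### API

Orientations are given as a rotation vector (axis times angle).
In Python, from bench import ctrl gives the robot as it stands. The module is installed in compiled form; this text tells all that it offers.
- The arm moves only by the shell command python3 -m crank 'ROWS' [OPENING] [FORCE]. ROWS is a JSON object of lists of equal length, an entry for each row: "dp": the shift along the tool's x, y, z in cm, a list of three; "delta_rot": the turn, a rotation vector about the tool's x, y, z in rad, a list of three. In form: {"dp": [[x, y, z], ...], "delta_rot": [[rx, ry, rz], ...]}. A call has exactly 8 rows; each row shifts and turns the commanded pose from where the row before left it, along the tool's axes as they then stand; what a row does not reach is not made up. A row lasts 1/10 s, in which the tool goes at most 50 mm and 8.59 degrees, less where a joint would pass 70% of its speed; a pose out of reach is approached as far as the arm can. A call with a gripper value outside its range is refused whole. OPENING is the finger opening in cm, from 0 to 8.7, set as the call begins (- or left out, the last holds). The fingers move at their own pace and stop on an object; FORCE is the grip in N (left out, the last holds). Time passes only in rows, so rows that do not move let the fingers close, or fill a call up. It gives the time, the measured TCP pose, the force and the opening at its end, in the units of the state.
- ctrl.get_state(): the state, without advancing time (a new reading comes with each control period).
- ctrl.get_image(name): name is "side" or "top" or "wrist"; returns the picture (400x640x3 uint8, blue, green, red); there is no depth.
- ctrl.camera_info(name): a dict with "camera_matrix" (3x3 intrinsics, pixels), "xyz" and "orientation" of the camera in the world. Camera axes: x right, y down, z forward; pixel columns grow to the right and rows downward; lengths in m; the calibration is good to about 2 mm. A picture is of the moment at which its call begins: read the wrist's pose just before it. camera_info takes no time and is no camera call; for the wrist camera it gives the pose at the moment of the call.
- ctrl.close_job(): hands the job in, once; it reports no verdict.
The state is a dict: "time": time; "joint_positions": joint angles; "qd": joint speeds; "joint_torque": joint torques, N m; "position": TCP position; "tool_rot": TCP orientation; "ft_force": force on the tool from outside, world axes, zero at the start; "torque": the same for the moment, N m; "grip_width": opening from 0.0 (shut) to 1.0 (fully open).
Only numpy, scipy, OpenCV 4.12 (cv2) and the standard library are available. Lean on these libraries where they do the work, as an engineer would, in place of code of your own. Each camera call takes 0.05 s, during which the arm holds its last target.

### The job

Each of the four parts bins has a hinged tag in front of it: leaning back over its bin the tag shows its round-disc face upward, meaning the bin holds parts; leaning forward, away from the bin, it shows its straight-bar face, meaning the bin is empty. With closed fingertips gently push over the tags that are wrong, so that just the bins that hold parts show the disc and the others show the bar, and leave any tag that is already right as it is. Do not move the parts in the bins or the bonnet, can and spanner on the bench.

Things in the scene. Friction and masses are not known exactly. Their poses are not given: they have to be found in the camera images.
- rack: dark steel base plate, 190 x 400 x 8 mm, fixed to the bench, carrying four bins side by side in a row along its y axis, 95 mm apart (the bins' order varies). Origin: centre of its underside; its x axis points from the tags to the bins (away from the robot, give or take 0.25 rad), z up.
- bin_a_floor (a point): centre of the inner floor of open black bin A (outside 115 x 88 x 40 mm, walls 4 mm, rim 36 mm above this point). Axes as the rack's. A part standing in the bin lies within 45 mm of this point horizontally
- bin_a_hinge (a point): middle of the hinge pin of bin A's tag, 65 mm in front (rack -x) of the bin's centre, 66 mm above the rack plate, on a bracket as wide as the bin that reaches 8 mm above the pin. Axes as the rack's; the pin lies along y
- tag_a (a joint): bin A's tag, a stiff aluminium plate 56 mm wide (along the pin), 4 mm thick, reaching 54 mm from the pin, 36 g. 0 = upright; stops at +0.7 rad = leaning back over its own bin (the face with the raised round disc is turned up: bin holds parts) and -0.7 rad = leaning to the front, away from the bin (the face with the raised straight bar is turned up: bin empty). Loose hinge: pushed some 0.2 rad past upright it drops to the other stop by itself
- tag_a_edge (a point): middle of the free edge of bin A's tag, 54 mm from the pin
- bin_b_floor (a point): centre of the inner floor of open black bin B (outside 115 x 88 x 40 mm, walls 4 mm, rim 36 mm above this point). Axes as the rack's. A part standing in the bin lies within 45 mm of this point horizontally
- bin_b_hinge (a point): middle of the hinge pin of bin B's tag, 65 mm in front (rack -x) of the bin's centre, 66 mm above the rack plate, on a bracket as wide as the bin that reaches 8 mm above the pin. Axes as the rack's; the pin lies along y
- tag_b (a joint): bin B's tag, a stiff aluminium plate 56 mm wide (along the pin), 4 mm thick, reaching 54 mm from the pin, 36 g. 0 = upright; stops at +0.7 rad = leaning back over its own bin (the face with the raised round disc is turned up: bin holds parts) and -0.7 rad = leaning to the front, away from the bin (the face with the raised straight bar is turned up: bin empty). Loose hinge: pushed some 0.2 rad past upright it drops to the other stop by itself
- tag_b_edge (a point): middle of the free edge of bin B's tag, 54 mm from the pin
- bin_c_floor (a point): centre of the inner floor of open black bin C (outside 115 x 88 x 40 mm, walls 4 mm, rim 36 mm above this point). Axes as the rack's. A part standing in the bin lies within 45 mm of this point horizontally
- bin_c_hinge (a point): middle of the hinge pin of bin C's tag, 65 mm in front (rack -x) of the bin's centre, 66 mm above the rack plate, on a bracket as wide as the bin that reaches 8 mm above the pin. Axes as the rack's; the pin lies along y
- tag_c (a joint): bin C's tag, a stiff aluminium plate 56 mm wide (along the pin), 4 mm thick, reaching 54 mm from the pin, 36 g. 0 = upright; stops at +0.7 rad = leaning back over its own bin (the face with the raised round disc is turned up: bin holds parts) and -0.7 rad = leaning to the front, away from the bin (the face with the raised straight bar is turned up: bin empty). Loose hinge: pushed some 0.2 rad past upright it drops to the other stop by itself
- tag_c_edge (a point): middle of the free edge of bin C's tag, 54 mm from the pin
- bin_d_floor (a point): centre of the inner floor of open black bin D (outside 115 x 88 x 40 mm, walls 4 mm, rim 36 mm above this point). Axes as the rack's. A part standing in the bin lies within 45 mm of this point horizontally
- bin_d_hinge (a point): middle of the hinge pin of bin D's tag, 65 mm in front (rack -x) of the bin's centre, 66 mm above the rack plate, on a bracket as wide as the bin that reaches 8 mm above the pin. Axes as the rack's; the pin lies along y
- tag_d (a joint): bin D's tag, a stiff aluminium plate 56 mm wide (along the pin), 4 mm thick, reaching 54 mm from the pin, 36 g. 0 = upright; stops at +0.7 rad = leaning back over its own bin (the face with the raised round disc is turned up: bin holds parts) and -0.7 rad = leaning to the front, away from the bin (the face with the raised straight bar is turned up: bin empty). Loose hinge: pushed some 0.2 rad past upright it drops to the other stop by itself
- tag_d_edge (a point): middle of the free edge of bin D's tag, 54 mm from the pin
- disc_mid (a point): centre of the bronze valve disc, 54 mm across, 14 mm thick, lying in a bin
- plug_1_mid (a point): centre of a hex steel plug, head down, 32 mm across corners, 30 mm tall, standing in a bin with the other plug
- plug_2_mid (a point): centre of a hex steel plug, head down, 32 mm across corners, 30 mm tall, standing in a bin with the other plug
- cap_mid (a point): centre of the white nylon test cap, 44 mm across, 30 mm tall, standing in a bin
- bonnet: iron trap bonnet, flange 112 mm across, 60 mm tall, 1.6 kg, loose on the bench to the left of the rack; origin under its centre
- can: plain metal can, 64 mm across, 110 mm tall, loose on the bench to the left of the rack; origin under its centre
- spanner: steel spanner lying loose on the bench to the right of the rack; origin under its middle, long axis its x, about 0.2 m long
Mind the look-alikes: they are no part of the job. Leave any green or purple look-alike of the part that bears cap_mid alone.

How it is judged:
At the end, for the whole second after the job is handed in: Every tag over a bin with parts leans back by more than 0.5 rad (disc face up), the empty bin's tag leans forward by more than 0.5 rad (bar face up); the parts are within 15 mm and the bonnet, can and spanner within 20 mm of where they started (((horizontal distance between any of disc_mid, plug_1_mid, plug_2_mid, cap_mid and bin_a_floor below 0.055 m and value of joint tag_a above 0.5 rad) or (not (horizontal distance between any of disc_mid, plug_1_mid, plug_2_mid, cap_mid and bin_a_floor below 0.055 m) and value of joint tag_a below -0.5 rad)) and ((horizontal distance between any of disc_mid, plug_1_mid, plug_2_mid, cap_mid and bin_b_floor below 0.055 m and value of joint tag_b above 0.5 rad) or (not (horizontal distance between any of disc_mid, plug_1_mid, plug_2_mid, cap_mid and bin_b_floor below 0.055 m) and value of joint tag_b below -0.5 rad)) and ((horizontal distance between any of disc_mid, plug_1_mid, plug_2_mid, cap_mid and bin_c_floor below 0.055 m and value of joint tag_c above 0.5 rad) or (not (horizontal distance between any of disc_mid, plug_1_mid, plug_2_mid, cap_mid and bin_c_floor below 0.055 m) and value of joint tag_c below -0.5 rad)) and ((horizontal distance between any of disc_mid, plug_1_mid, plug_2_mid, cap_mid and bin_d_floor below 0.055 m and value of joint tag_d above 0.5 rad) or (not (horizontal distance between any of disc_mid, plug_1_mid, plug_2_mid, cap_mid and bin_d_floor below 0.055 m) and value of joint tag_d below -0.5 rad)) and distance of each of disc_mid, plug_1_mid, plug_2_mid, cap_mid from where it was at the start of the episode below 0.015 m and distance of each of bonnet, can, spanner from where it was at the start of the episode below 0.02 m); the robot touches nothing.
It fails at once if a part in a bin is moved more than 15 mm or lifted (distance of any of disc_mid, plug_1_mid, plug_2_mid, cap_mid from where it was at the start of the episode above 0.015 m).
It fails at once if the bonnet, can or spanner is moved more than 20 mm (distance of any of bonnet, can, spanner from where it was at the start of the episode above 0.02 m).
It fails at once if a tag that was already right is pushed past upright ((not (horizontal distance between any of disc_mid, plug_1_mid, plug_2_mid, cap_mid and bin_a_floor below 0.055 m) and value of joint tag_a above 0 rad) or (not (horizontal distance between any of disc_mid, plug_1_mid, plug_2_mid, cap_mid and bin_b_floor below 0.055 m) and value of joint tag_b above 0 rad) or (horizontal distance between any of disc_mid, plug_1_mid, plug_2_mid, cap_mid and bin_c_floor below 0.055 m and value of joint tag_c below 0 rad) or (not (horizontal distance between any of disc_mid, plug_1_mid, plug_2_mid, cap_mid and bin_d_floor below 0.055 m) and value of joint tag_d above 0 rad)).
It fails at once if a tag is pinched or forced: more than 25 N between fingers and tag (contact force between the fingers and tag_a above 25 N or contact force between the fingers and tag_b above 25 N or contact force between the fingers and tag_c above 25 N or contact force between the fingers and tag_d above 25 N).
It also fails if it takes over 64 s, if anything falls off the work surface, if the arm or the gripper's body presses on something with over 40 N, if the wrist force passes 120 N, or if a joint passes its speed limit or range.

## Working session

There is one attempt and no reset: what is moved stays moved. The work goes in short steps, Python scripts to look and compute and a shell command to move; the robot and the scene stay as the last step left them, time stands still between calls to the robot, and variables do not carry over. Pictures are saved under pics/ and viewed, and the job is handed in when it is done.

```bash
mkdir -p pics; python3 - <<'E'
from bench import ctrl
import cv2
print(ctrl.get_state())
for n in ("top","side","wrist"):
    i=ctrl.camera_info(n); print(n,i)
    cv2.imwrite(f"pics/{n}0.png",ctrl.get_image(n))
print(ctrl.nose_length)
E
```

```text
{'time': 0.0, 'joint_positions': array([-1.18289667,  0.32182656, -0.07005242,  1.45167197,  0.02261303,
        1.37077371, -0.05689893]), 'qd': array([-0.00077444, -0.0002669 , -0.00021802, -0.00096017,  0.0001177 ,
        0.00077561,  0.00020948]), 'joint_torque': array([-1.54850368e-04, -4.91295147e+01, -4.04037489e-01, -3.12519872e+01,
       -6.39300956e-02,  4.39324498e-02,  1.81159926e-04]), 'position': array([0.23723261, 0.60461569, 0.24046043]), 'tool_rot': array([ 2.59456394e+00,  1.76932948e+00, -2.34512873e-03]), 'ft_force': array([ 0.75833169,  0.95575153, -0.38753242]), 'torque': array([-0.02266687,  0.02701865,  0.01383762]), 'grip_width': 1.0030631805777563}
top {'camera_matrix': array([[381.04837854,   0.        , 316.8958749 ],
       [  0.        , 381.04837854, 200.35384649],
       [  0.        ,   0.        ,   1.        ]]), 'xyz': array([0.44918302, 0.02523324, 1.14681757]), 'orientation': array([-2.2015439 ,  2.15374116, -0.16476854])}
side {'camera_matrix': array([[378.25366487,   0.        , 313.21447627],
       [  0.        , 378.25366487, 200.36574256],
       [  0.        ,   0.        ,   1.        ]]), 'xyz': array([0.31935237, 0.64620853, 0.70003157]), 'orientation': array([-0.49294035,  2.68333905, -1.18092534])}
wrist {'camera_matrix': array([[332.54849191,   0.        , 319.0751576 ],
       [  0.        , 332.54849191, 199.222395  ],
       [  0.        ,   0.        ,   1.        ]]), 'xyz': array([0.16508239, 0.63276989, 0.3844031 ]), 'orientation': array([2.39231855, 1.63124974, 0.23197737])}
0.019
```

View pics/top0.png

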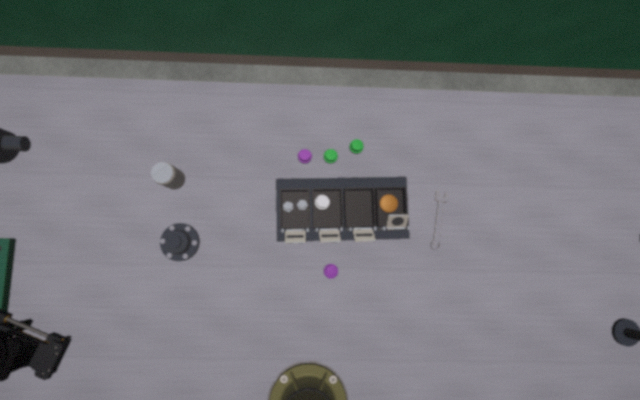

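View pics/side0.png

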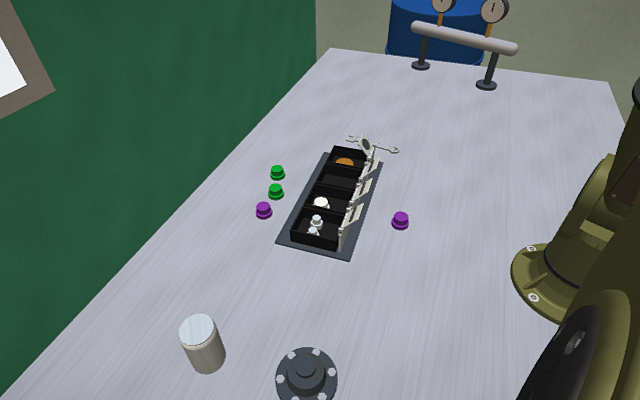

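```bash
python3 - <<'E'
import cv2
i=cv2.imread("pics/top0.png")[100:320,180:480]
cv2.imwrite("pics/top0c.png",cv2.resize(i,None,fx=2.6,fy=2.6,interpolation=cv2.INTER_CUBIC))
E
```

```text
(no output)
```

View pics/top0c.png

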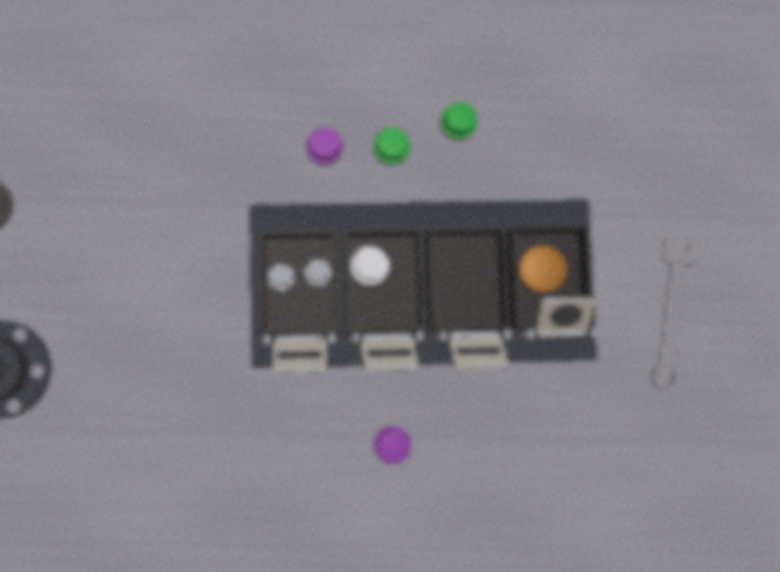

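```bash
cat > h.py <<'E'
import numpy as np,cv2
from scipy.spatial.transform import Rotation as R
from bench import ctrl
def proj(n,P):
    i=ctrl.camera_info(n);M=R.from_rotvec(i['orientation']).as_matrix()
    q=(np.atleast_2d(P)-i['xyz'])@M@np.array(i['camera_matrix']).T
    return q[:,:2]/q[:,2:]
def back(n,uv,z):
    i=ctrl.camera_info(n);M=R.from_rotvec(i['orientation']).as_matrix()
    d=M@np.linalg.inv(i['camera_matrix'])@np.array([*uv,1.]);return i['xyz']+d*(z-i['xyz'][2])/d[2]
E
python3 - <<'E'
from h import *
from scipy.optimize import least_squares
c=np.array([(250,205),(588,200),(597,360),(252,368)])/2.6+[180,100]
L=np.array([(.095,.2),(.095,-.2),(-.095,-.2),(-.095,.2)])
def pts(p,l,z):
    l=np.atleast_2d(l);a=p[2];return np.c_[p[0]+l[:,0]*np.cos(a)-l[:,1]*np.sin(a),p[1]+l[:,0]*np.sin(a)+l[:,1]*np.cos(a),np.full(len(l),z)]
f=lambda p:(proj('top',pts(p,L,.008))-c).ravel()
r=least_squares(f,[.5,0,0]);p=r.x;print(p,r.fun.round(1))
# tag edges bar-up (edge mid front), crop px
for uv in [(300,369),(390,368),(480,366)]:
    w=back('top',np.array(uv)/2.6+[180,100],.1153)
    a=p[2];d=w[:2]-p[:2];print('edge',w.round(4),'rackframe',(d@[np.cos(a),np.sin(a)]).round(4),(d@[-np.sin(a),np.cos(a)]).round(4))
s=ctrl.get_state();print(R.from_rotvec(s['tool_rot']).as_matrix().round(3))
I=cv2.imread("pics/side0.png")[120:270,240:420]
cv2.imwrite("pics/side0c.png",cv2.resize(I,None,fx=4,fy=4,interpolation=cv2.INTER_CUBIC))
E
```

```text
[ 0.55935581 -0.09143546  0.04306085] [-0.5 -0.3  0.7 -0.5  0.4  0.3 -0.6  0.3]
edge [0.4561 0.0459 0.1153] rackframe -0.0972 0.1416
edge [ 0.459  -0.0473  0.1153] rackframe -0.0983 0.0484
edge [ 0.463  -0.1411  0.1153] rackframe -0.0984 -0.0455
[[ 0.365  0.931 -0.   ]
 [ 0.931 -0.365 -0.001]
 [-0.001  0.    -1.   ]]
```

View pics/side0c.png

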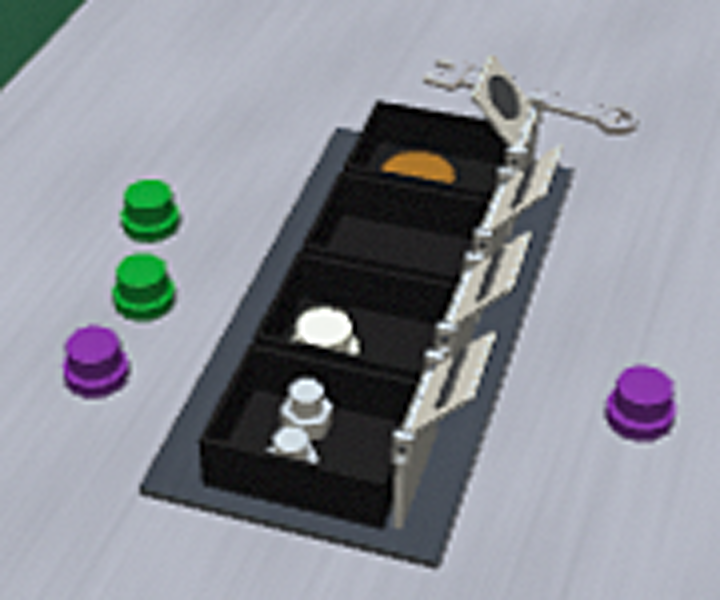

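The white cap, top px (322,202), is in the second bin from the left. Its look-alikes are green at (331,156) and (357,146), and purple at (305,156) and (331,271), all on the bench. The side crop shows:
- **Bin 1:** plugs, with the bar up, so it is wrong.
- **Bin 2:** white cap, with the bar up, so it is wrong.
- **Bin 3:** empty, with the bar up, so it is right.
- **Bin 4:** bronze disc, with the disc up, so it is right.

I'll push the two left tags, with their free edges at (.456,.046) and (.459,-.047), toward +x.

```bash
python3 -m crank '{"dp":[[0,0,0],[0,0,0],[0,0,0],[-4,1.1,0],[-4,1.1,0],[-4,1.1,0],[-4,1.1,0],[-4,1.1,0]],"delta_rot":[[0,0,-0.139],[0,0,-0.139],[0,0,-0.139],[0,0,0],[0,0,0],[0,0,0],[0,0,0],[0,0,0]]}' 0 10
python3 -m crank '{"dp":[[-4.5,1.4,0],[-4.5,1.4,0],[-4.5,1.4,0],[-4.5,1.4,0],[-4.5,1.4,0],[-4.5,1.4,0],[-4.5,1.4,0],[0,0,0]],"delta_rot":[[0,0,0],[0,0,0],[0,0,0],[0,0,0],[0,0,0],[0,0,0],[0,0,0],[0,0,0]]}'
```

```text
time: 0.95
position: [0.3012, 0.4059, 0.2413]
tool_rot: [2.173, 2.269, -0.0]
ft_force: [0.8, 0.7, 0.1]
grip_width: 0.36
time: 1.75
position: [0.4141, 0.0908, 0.2418]
tool_rot: [2.184, 2.256, 0.0]
ft_force: [-0.6, 1.3, -0.8]
grip_width: 0.003
```

```bash
python3 -m crank '{"dp":[[-2.3,1.0,0],[-2.3,1.0,0],[0,0,1.5],[0,0,2],[0,0,2],[0,0,1.5],[0,0,0],[0,0,0]],"delta_rot":[[0,0,-0.011],[0,0,0],[0,0,0],[0,0,0],[0,0,0],[0,0,0],[0,0,0],[0,0,0]]}'
python3 - <<'E'
from h import *
s=ctrl.get_state()
a=ctrl.get_image('side');b=ctrl.get_image('wrist')
cv2.imwrite('pics/s1.png',cv2.resize(a[80:300,200:500],None,fx=2.6,fy=2.6));cv2.imwrite('pics/w1.png',b)
E
```

```text
time: 2.55
position: [0.4346, 0.0525, 0.1717]
tool_rot: [-2.16, -2.281, 0.0]
ft_force: [-0.1, -0.1, -0.3]
grip_width: 0.009
```

View pics/s1.png

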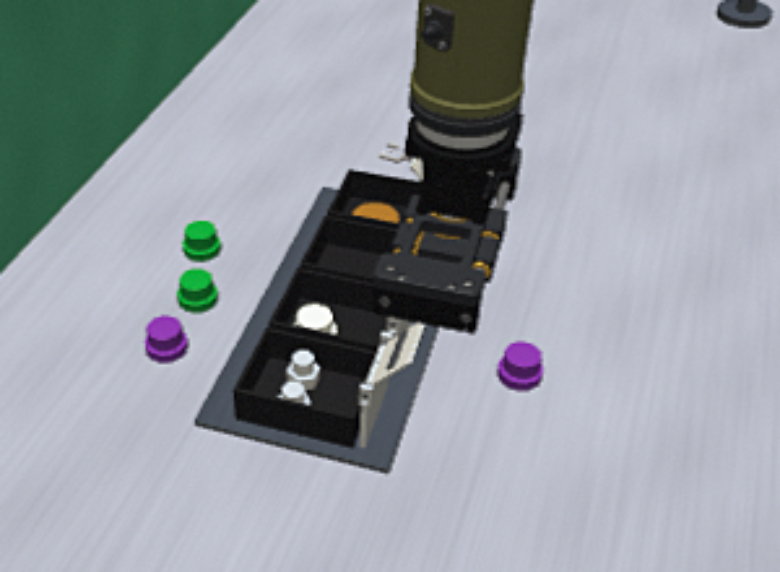

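View pics/w1.png

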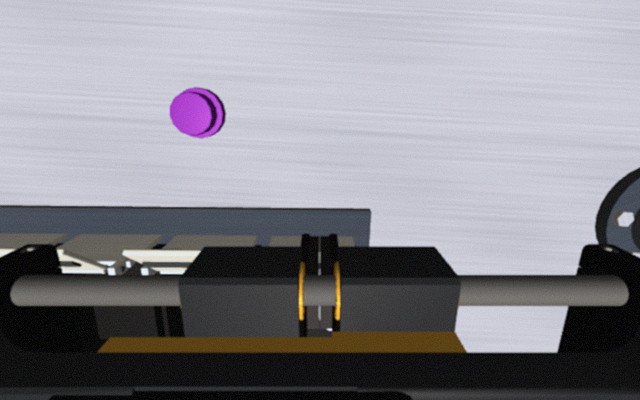

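```bash
python3 -m crank '{"dp":[[-0.4,0,1],[0,0,1.5],[0,0,1.5],[0,0,1.3],[0,0,0],[0,0.5,0],[0,0.5,0],[0,0.5,0]],"delta_rot":[[0,0,0],[0,0,0],[0,0,0],[0,0,0],[0,0,0],[0,0,0],[0,0,0],[0,0,0]]}'
python3 -m crank '{"dp":[[0,0.6,0],[0,0.6,0],[0,0.6,0],[0,0.6,0],[0,0.6,0],[0,0.6,0],[0,0.6,0],[0,0,0]],"delta_rot":[[0,0,0],[0,0,0],[0,0,0],[0,0,0],[0,0,0],[0,0,0],[0,0,0],[0,0,0]]}'
python3 - <<'E'
from h import *
a=ctrl.get_image('side')
cv2.imwrite('pics/s2.png',cv2.resize(a[80:300,200:500],None,fx=2.6,fy=2.6))
E
```

```text
time: 3.45
position: [0.4511, 0.0493, 0.1193]
tool_rot: [2.16, 2.28, 0.002]
ft_force: [-0.6, -0.3, -0.1]
grip_width: 0.003
time: 4.25
position: [0.4927, 0.0513, 0.1186]
tool_rot: [2.16, 2.28, 0.0]
ft_force: [-0.4, -0.2, 0.2]
grip_width: 0.002
```

View pics/s2.png

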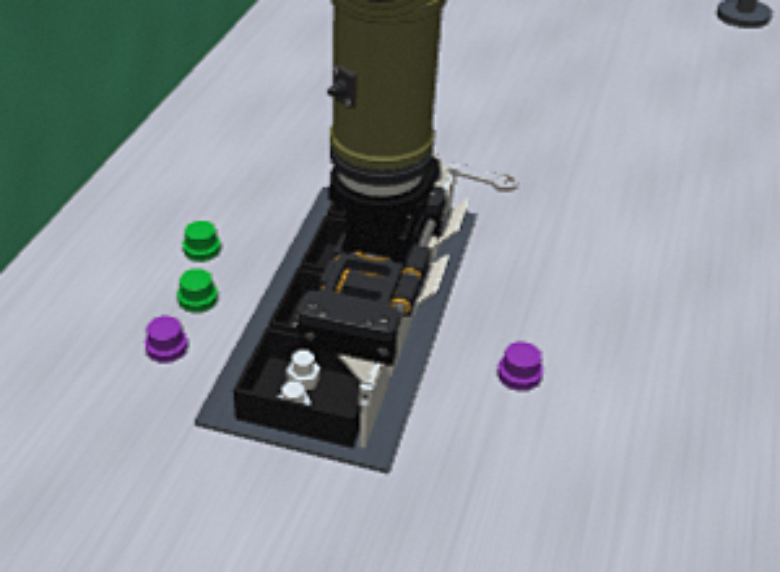

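Tag 1, at about crop px (355,365), has dropped back over the plug bin. Next I back off, rise, shift one bin over and descend in front of tag 2.

```bash
python3 -m crank '{"dp":[[0,-2,0],[0,-2,0],[0,-1.9,0],[0,0,-2.5],[0,0,-2.5],[0,0,0],[0,0,0],[0,0,0]],"delta_rot":[[0,0,0],[0,0,0],[0,0,0],[0,0,0],[0,0,0],[0,0,0],[0,0,0],[0,0,0]]}'
python3 -m crank '{"dp":[[-3.1,0,0],[-3.1,0,0],[-3.2,0,0],[0,0,0],[0,0,2.5],[0,0,2.5],[0,0,0],[0,0,0]],"delta_rot":[[0,0,0],[0,0,0],[0,0,0],[0,0,0],[0,0,0],[0,0,0],[0,0,0],[0,0,0]]}'
```

```text
time: 5.1
position: [0.4322, 0.048, 0.1677]
tool_rot: [-2.16, -2.28, 0.002]
ft_force: [-0.1, -0.3, 1.0]
grip_width: 0.006
time: 5.9
position: [0.4374, -0.0454, 0.1181]
tool_rot: [-2.159, -2.28, 0.003]
ft_force: [-0.0, -0.8, 0.0]
grip_width: 0.006
```

```bash
python3 -m crank '{"dp":[[0,0.6,0],[0,0.6,0],[0,0.6,0],[0,0.6,0],[0,0.6,0],[0,0.6,0],[0,0.6,0],[0,0.6,0]],"delta_rot":[[0,0,0],[0,0,0],[0,0,0],[0,0,0],[0,0,0],[0,0,0],[0,0,0],[0,0,0]]}'
python3 -m crank '{"dp":[[0,0.6,0],[0,0.6,0],[0,0,0],[0,0,0],[0,-2,0],[0,-2,0],[0,-2,0],[0,0,0]],"delta_rot":[[0,0,0],[0,0,0],[0,0,0],[0,0,0],[0,0,0],[0,0,0],[0,0,0],[0,0,0]]}'
python3 -m crank '{"dp":[[0,0,-4],[0,0,-4],[0,0,-4],[4,-1,0],[4.5,-1,0],[4.5,-1,0],[4.5,-1,0],[4.5,-1,0]],"delta_rot":[[0,0,0],[0,0,0],[0,0,0],[0,0,0],[0,0,0],[0,0,0],[0,0,0],[0,0,0]]}'
python3 -m crank '{"dp":[[4.5,-1.4,0],[4.5,-1.4,0],[4.5,-1.4,0],[4.5,-1.4,0],[4.5,-1.4,0],[0,0,0],[0,0,0],[0,0,0]],"delta_rot":[[0,0,0],[0,0,0],[0,0,0],[0,0,0],[0,0,0],[0,0,0],[0,0,0],[0,0,0]]}'
python3 - <<'E'
from h import *
a=ctrl.get_image('side');b=ctrl.get_image('top')
cv2.imwrite('pics/s3.png',cv2.resize(a[80:300,200:500],None,fx=2.6,fy=2.6));cv2.imwrite('pics/t3.png',cv2.resize(b[100:320,140:480],None,fx=2.3,fy=2.3))
E
```

```text
time: 6.7
position: [0.4865, -0.0431, 0.1185]
tool_rot: [-2.16, -2.281, 0.0]
ft_force: [0.2, 0.3, -0.1]
grip_width: 0.001
time: 7.5
position: [0.4356, -0.0457, 0.1181]
tool_rot: [-2.159, -2.279, 0.0]
ft_force: [-0.6, 0.9, -0.3]
grip_width: 0.007
time: 8.3
position: [0.376, 0.1734, 0.239]
tool_rot: [-2.16, -2.281, -0.003]
ft_force: [0.6, -1.3, -0.7]
grip_width: 0.007
time: 9.1
position: [0.295, 0.3914, 0.2384]
tool_rot: [2.162, 2.279, -0.001]
ft_force: [-0.2, -1.5, -0.1]
grip_width: 0.008
```

View pics/s3.png

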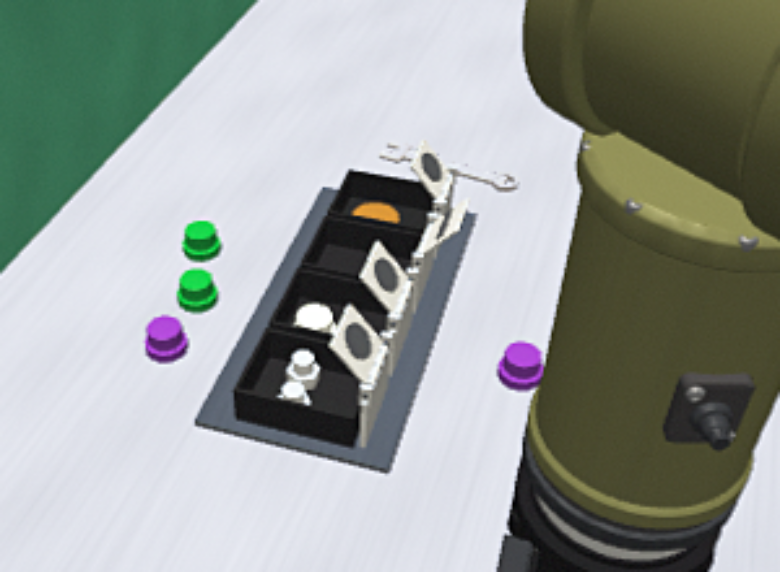

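View pics/t3.png

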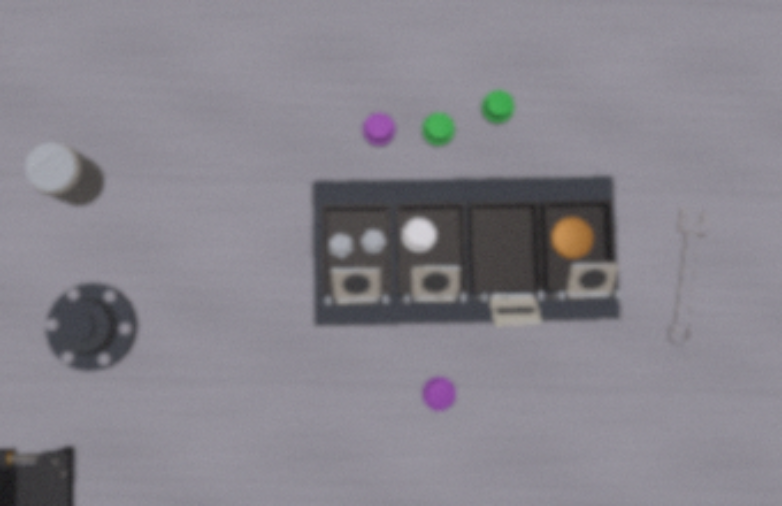

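The top crop shows discs up at (357,285), (435,282) and (592,279), and the bar up at (515,310) over the empty bin. Nothing else has moved, and the arm is clear.

```bash
python3 - <<'E'
from bench import ctrl
print(ctrl.close_job())
E
```

```text
the job is handed in; nothing more can be done
None
```

I pushed back the two wrong tags with closed fingertips: the one on the plug bin and the one on the white-cap bin. The empty bin's bar tag and the bronze-disc bin's tag were already right, so I left them alone. I handed the job in at about 9 s.

- **Tags:** the last top and side pictures show the disc face up over the three bins with parts and the bar face up over the empty one.
- **Other items:** by eye, the parts, bonnet, can and spanner look unmoved; I did not measure their positions again.
- **Forces and clearance:** forces at the end of each call stayed under about 2 N, and the arm stands well clear of everything.

No check failed or disagreed, but `close_job()` gives no verdict, so success is not confirmed beyond these checks.

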